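# Clear spent plastic from the extractor deck into its waste drawer

## Task

Pull out the waste drawer under the loading deck and get the three spent plastic pieces (orange cap, blue tip comb, yellow trough) off the deck into it, by pushing or carrying them. Then push the drawer fully shut with the pieces inside. Do not shift the sample plate standing on the same deck, nor the tip box and the bottle on the bench.

Things in the scene. Friction and masses are not known exactly. Their poses are not given: they have to be found in the camera images.
- station: Fixed unit, place and yaw vary. Grey deck 300 (x) by 420 (y) mm, top 105 mm above the bench, waste drawer under it. Origin: centre of underside, on the bench. Drawer comes out at its -x front; the deck's front edge, x = -150 mm, has no kerb. Kerbs 4 mm wide, 8 high along both side edges (y = +-210 mm). White control tower 130 mm high on the deck's rear, x = 74 to 150 mm.
- drawer (a joint): Waste drawer travel in m: 0 fully shut, 0.19 at its stop. Slides straight along the station's -x, stays where left, takes about 2 to 4 N to move. May start up to 25 mm ajar.
- drawer_handle (a point): Middle of the drawer's steel bar handle: round bar 11 mm thick, 120 mm long along the station's y, its centre line 45 mm in front of the drawer front and 24 mm below the deck top (81 mm above the bench). Stems 51 mm either side of the middle; between them the gap behind the bar is free (39 mm). Moves with the drawer; axes as the station's.
- drawer_in (a point): Centre of the drawer's inner floor, 18 mm above the bench; moves with the drawer, axes as the station's. Inside 245 (x) by 380 (y) mm, walls 65 mm above this floor; front panel rises 73 mm, outer face 140 mm in front of this point. Deck underside 77 mm above it. With the drawer out by d, the front d - 17 mm of the tray is open from above.
- cap: Spent orange screw cap, a solid disc 36 mm in diameter (38 over the ribs) and 24 mm high, standing flat on the deck. Origin: centre of its underside. About 16 g.
- comb: Spent blue tip comb, a bar 70 mm (x) by 24 mm (y) by 16 mm high with a ridge 8 mm wide and 6 mm higher along its middle. Lies flat on the deck. Origin: centre of its underside. About 22 g.
- trough: Spent yellow reagent trough, an open box 56 mm (x) by 34 mm (y) by 26 mm high, walls 3 mm, one divider across the middle. Stands on the deck. Origin: centre of its underside. About 20 g.
- plate: Bystander: white deep-well sample plate, 127 mm (x) by 85 mm (y) by 41 mm high, loose on the deck at its -y end. Origin: centre of its underside. Do not shift it.
- tipbox: Bystander: blue pipette tip box 122 by 84 by 67 mm high, loose on the bench. Origin: centre of its underside.
- bottle: Bystander: white bottle, 64 mm in diameter and 130 mm high, standing loose on the bench. Origin: centre of its underside.
Not all that is in view belongs to the job. Several things have the shape of the comb; the one meant has the colours described above.

How it is judged (in metres and radians):
On the way, in this order (a step that is already met when the one before it is completed fails the run):
1. the waste drawer is pulled out by more than 60 mm (value of joint drawer above 0.06 m), for 0.2 s.
2. the cap, the comb and the trough are all in the drawer (x of cap in the frame of drawer_in between -0.123 and 0.123 m and y of cap in the frame of drawer_in between -0.19 and 0.19 m and z of each of cap, comb, trough in the frame of drawer_in below 0.065 m and x of comb in the frame of drawer_in between -0.123 and 0.123 m and y of comb in the frame of drawer_in between -0.19 and 0.19 m and x of trough in the frame of drawer_in between -0.123 and 0.123 m and y of trough in the frame of drawer_in between -0.19 and 0.19 m), for 0.2 s.
At the end, for the whole second after the job is handed in: The cap, the comb and the trough lie at rest (slower than 20 mm/s) inside the waste drawer, between its walls and below their tops, and the drawer is shut to within 5 mm and still (all of step 2 and value of joint drawer below 0.005 m and velocity of joint drawer between -0.01 and 0.01 m/s and linear speed of each of cap, comb, trough below 0.02 m/s); the robot touches nothing.
It fails at once if the sample plate was shifted by more than 12 mm or tipped (distance of plate from where it was at the start of the episode above 0.012 m or angle between plate's own z axis and vertical above 0.2 rad).
It fails at once if the tip box was shifted by more than 20 mm (distance of tipbox from where it was at the start of the episode above 0.02 m).
It fails at once if the bottle was shifted by more than 20 mm or tipped (distance of bottle from where it was at the start of the episode above 0.02 m or angle between bottle's own z axis and vertical above 0.3 rad).
It also fails if it takes over 72 s, if anything falls off the work surface, if the arm or the gripper's body presses on something with over 40 N, if the wrist force passes 120 N, or if a joint passes its speed limit or range.

## Robot

A 6-joint arm with a two-finger parallel gripper is mounted at the origin on the work surface. World frame = base frame: x ahead of the robot, y to its left, z up, the work surface at z = 0. Lengths are in mm, angles in rad, forces in N, time in s.
With the tool pointing down it reaches from about 250 to 800 mm from the base axis. Payload 8.5 kg.
Tool frame: the origin (TCP) lies on the centre line of the jaws, within the pads' length; the fingertips stand r.tip_extent ahead of it and the grasp point (between the pads) lies 6 mm ahead of it (r.tip_extent is the distance from the TCP to the fingertips, in mm); z points along the fingers, y is the line along which they close (so a half turn about z gives the same grasp; the last joint's range is limited). The gripper opens to 85 mm and grips with 20 to 120 N. Pads are 22 mm wide; open, the fingers measure 114 mm over their backs; the gripper's body (76 mm by 85 mm) begins 54 mm behind the grasp point. The pads swing forward as they close: fully open they stand 13 mm farther back than shut.
Start: joints at [1.273, 0.238, -0.013, 1.319, 0, 1.571], TCP at [154.03, 501.853, 256.276] pointing down, gripper open.
Joint ranges: [-2.66, 2.66], [-1.03, 1.9], [-1.14, 1.46], [-1.82, 2.27], [-1.45, 1.34], [-3.14, 3.14]. Speed limits (rad/s): [2.22, 2.22, 2.79, 3.14, 3.14, 3.14].

## Interface

Orientations are given as a unit quaternion [w, x, y, z].
In Python, from workcell import r gives the robot as it stands.
- The arm moves only by the tool play_rows, never from a script. Its argument "rows" is one flat list of numbers, 7 for each row, row after row: the turn, a rotation vector about the tool's x, y, z in rad, then the shift along the tool's x, y, z in mm, then the gripper command: -1 is fully open, 1 is shut, values between are in proportion. A call has 1 to 20 rows; each row is the pose to reach, as a shift and turn from the pose commanded when the call began, along the tool's axes at that moment; what a row does not reach only later rows make up. A row lasts 1/8 s, in which the tool goes at most 62.5 mm and 10.7 degrees, less where a joint would pass 70% of its speed; a pose out of reach is approached as far as the arm can. A call with a gripper value outside its range is refused whole. The fingers move at their own pace and stop on an object; the grip force is fixed at half the most. Time passes only in rows, so rows that repeat a pose let the fingers close. It gives the time, the measured TCP pose, the force, the opening and the grip force at its end, in the units of the state.
- r.read_state(): the state, without advancing time (a new reading comes with each control period).
- r.capture(name): name is "side" or "top"; returns the picture (480x640x3 uint8, red, green, blue); there is no depth.
- r.camera_params(name): a dict with "K" (3x3 intrinsics, pixels), "R" (3x3) and "t" (3): a world point X has camera coordinates R X + t. Camera axes: x right, y down, z forward; pixel columns grow to the right and rows downward; lengths in mm; the calibration is good to about 2 mm. A picture is of the moment at which its call begins. camera_params takes no time and is no camera call.
- r.hand_in(): hands the job in; it is judged then, once.
The state is a dict: "clock": time; "joint_positions": joint angles; "qd": joint speeds; "joint_efforts": joint torques, N m; "position": TCP position; "tool_rot": TCP orientation; "force": force on the tool from outside, world axes, zero at the start; "wrist_torque": the same for the moment, N m; "grip_width": finger opening in mm; "grip_force": force on a finger pad.
Only numpy, scipy, OpenCV 4.12 (cv2) and the standard library are available. Lean on these libraries where they do the work, as an engineer would, in place of code of your own. Each camera call takes 0.05 s, during which the arm holds its last target. There are 200 camera calls.

## Working session

There is one attempt and no reset: what is moved stays moved. The work goes in short steps, Python scripts to look and compute and a tool call to move; the robot and the scene stay as the last step left them, time stands still between calls to the robot, and variables do not carry over. Pictures are saved under pics/ and viewed, at most 10 in all, crops included, and the job is handed in when it is done.

Besides the shell and the picture viewer there is one more tool, called after ">>>" as a command line: name --argument value ..., lists and objects as JSON in quotes. play_rows: Moves the arm, as the interface text tells. Its arguments: {"type":"object","properties":{"rows":{"type":"array"}},"required":["rows"]}

```bash
ls; mkdir -p pics
python3 - <<'E'
from workcell import r
import cv2
for n in("top","side"):
    cv2.imwrite(f"pics/{n}0.png",r.capture(n)[:,:,::-1])
    p=r.camera_params(n);print(n,p)
s=r.read_state();print(s,r.tip_extent)
E
```

```text
pics
top {'K': array([[495.80980157,   0.        , 321.98088551],
       [  0.        , 495.80980157, 242.89659002],
       [  0.        ,   0.        ,   1.        ]]), 'R': array([[-0.01402112, -0.99985263, -0.0099062 ],
       [-0.99903302,  0.01442113, -0.04153381],
       [ 0.04167055,  0.00931427, -0.99908799]]), 't': array([  22.80411728,  558.69514273, 1280.43202306])}
side {'K': array([[468.86670605,   0.        , 321.26377248],
       [  0.        , 468.86670605, 238.6060121 ],
       [  0.        ,   0.        ,   1.        ]]), 'R': array([[ 0.9986384 , -0.04848508,  0.01924952],
       [-0.01607276, -0.63702187, -0.77067815],
       [ 0.04962876,  0.7693194 , -0.63693379]]), 't': array([-596.07164291,   92.36710496, 1177.57869672])}
{'clock': 0.1, 'joint_positions': array([ 1.27297298e+00,  2.38715113e-01, -1.41554648e-02,  1.31917709e+00,
       -3.55940468e-05,  1.57083143e+00]), 'qd': array([-0.00042179, -0.00111469,  0.00140017,  0.00108422,  0.00156799,
       -0.00157678]), 'joint_efforts': array([-6.99522589e-04, -5.39722145e+01,  3.46997380e+01,  1.34845823e-02,
       -6.43821039e-06, -4.17623397e-06]), 'position': array([153.97016085, 501.57421934, 255.75049693]), 'tool_rot': array([-7.52143679e-05,  1.48379253e-01,  9.88930334e-01, -6.21385657e-04]), 'force': array([-0.66676597,  0.3266834 ,  0.37734   ]), 'wrist_torque': array([ 0.00230037,  0.02995016, -0.02493342]), 'grip_force': 0.0, 'grip_width': 85.50043050662339} 25.0
```

View pics/top0.png

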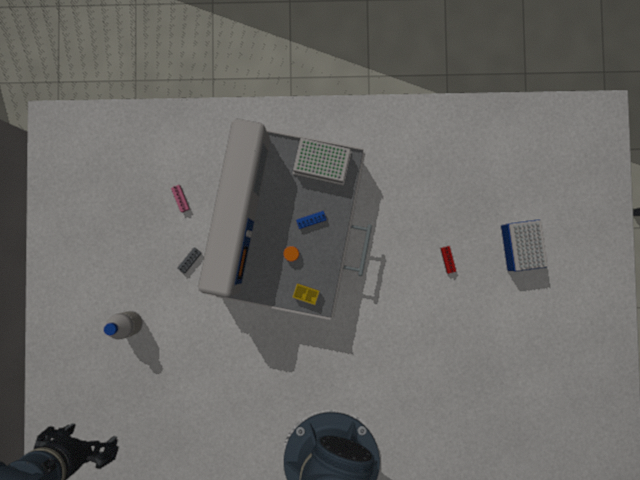

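View pics/side0.png

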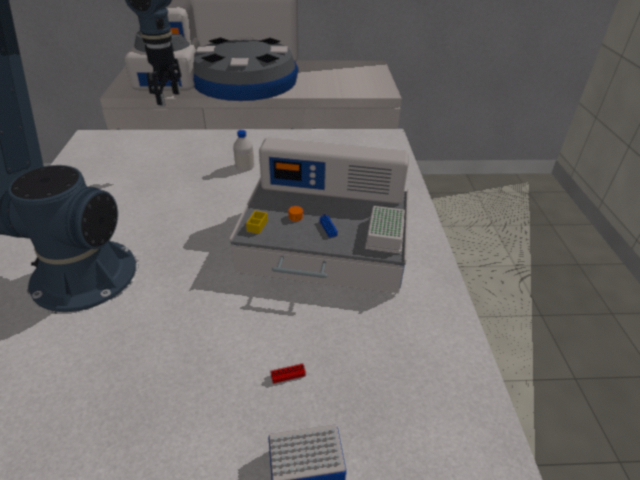

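The top view shows the deck's front edge from about (365,150) to (331,318). The handle bar is near (364,250), the cap at (291,254), the comb at (312,220), the trough at (306,294), and the plate at (322,160). The drawer opens toward image right, which is world -y.

```bash
cat > h.py <<'E'
from workcell import r
import numpy as np, cv2
def ray(n,u,v,z):
    p=r.camera_params(n);K,R,t=p["K"],p["R"],p["t"]
    d=R.T@np.linalg.inv(K)@[u,v,1];c=-R.T@t
    return c+d*(z-c[2])/d[2]
def proj(n,X):
    p=r.camera_params(n);x=p["K"]@(p["R"]@np.asarray(X,float)+p["t"]);return x[:2]/x[2]
def blob(im,lo,hi,box):
    h=cv2.cvtColor(im,cv2.COLOR_RGB2HSV);m=cv2.inRange(h,lo,hi)
    k=np.zeros_like(m);x0,y0,x1,y1=box;k[y0:y1,x0:x1]=m[y0:y1,x0:x1]
    c,_=cv2.findContours(k,0,1)
    return max(c,key=cv2.contourArea) if c else None
E
python3 - <<'E'
from h import *
im=r.capture("top")
cv2.imwrite("pics/crop.png",cv2.resize(im[130:330,200:400,::-1],None,fx=3,fy=3,interpolation=2))
for n,lo,hi,z in(("cap",(5,150,100),(18,255,255),24),("comb",(100,130,60),(130,255,255),18),("trough",(22,130,80),(35,255,255),26)):
    c=blob(im,lo,hi,(265,200,340,310))
    b=cv2.minAreaRect(c);P=np.array([ray("top",*q,z)[:2] for q in cv2.boxPoints(b)])
    e=np.diff(P[[0,1,2]],axis=0);print(n,b[0],P.mean(0).round(1),np.linalg.norm(e,axis=1).round(),np.degrees(np.arctan2(e[:,1],e[:,0])).round())
for q,z in(((364,150),113),((331,318),113),((369.5,228),81),((358,271),81)):print(q,ray("top",*q,z).round())
E
```

```text
cap (291.0, 253.0) [533.5  95.1] [36. 36.] [ -1. -91.]
comb (311.0, 219.50003051757812) [620.   42.5] [73. 26.] [ -72. -162.]
trough (305.550048828125, 293.8500061035156) [428.1  58.7] [37. 61.] [ -19. -109.]
(364, 150) [778. -91. 113.]
(331, 318) [375.  -5. 113.]
(369.5, 228) [ 591. -104.   81.]
(358, 271) [486. -73.  81.]
```

View pics/crop.png

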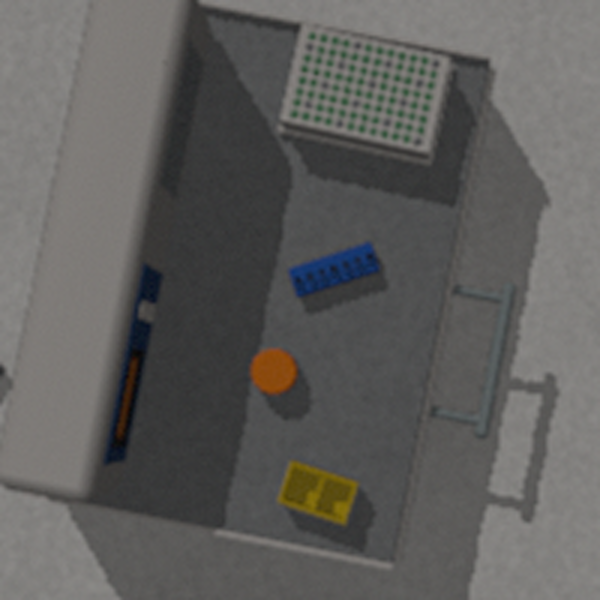

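The zoomed crop, scaled back to full-image pixels, puts the front kerb ends at (363,150.7) and (331,318.7). The bar runs from (370,225.7) to (361,274.3). Next I'll set up the station frame and cross-check it in the side view.

```bash
cat >> h.py <<'E'
from scipy.spatial.transform import Rotation as Ro
def rows(target,sx):
    "target world TCP, tool y along sx (2-vector), tool down -> turn, shift"
    s=r.read_state();q=s["tool_rot"];R=Ro.from_quat(np.roll(q,-1))
    y=np.array([*sx,0]);y/=np.linalg.norm(y);z=np.array([0,0,-1.]);T=Ro.from_matrix(np.c_[np.cross(y,z),y,z])
    return (R.inv()*T).as_rotvec().round(3),R.inv().apply(np.array(target)-s["position"]).round(1)
E
python3 - <<'E'
from h import *
A=ray("top",363,150.7,110);B=ray("top",331,318.7,110)
a=ray("top",370,225.7,81);b=ray("top",361.3,274.3,81)
print(A,B,np.linalg.norm(A-B),a,b,np.linalg.norm(a-b))
for P,Q in((A,B),(a,b)):d=P-Q;print(np.degrees(np.arctan2(d[1],d[0])))
d=B-A;sy=d[:2]/np.linalg.norm(d[:2]);sx=np.array([-(-sy[1]),-sy[0]]);
print("sx",sx,"sy",sy);O=((A+B)/2)[:2]+150*sx;print("O",O)
f=lambda X:np.array([(np.array(X[:2])-O)@sx,(np.array(X[:2])-O)@sy]).round(1)
h=(a+b)/2;print("handle",h,f(h))
for n,c in(("cap",(533.5,95.1)),("comb",(620,42.5)),("trough",(428.1,58.7))):print(n,f(c))
print("side proj",proj("side",a),proj("side",b),proj("side",A),proj("side",B))
print(rows([h[0],h[1],300],sx))
E
```

```text
[777.13001481 -88.64564478 110.        ] [373.0836701   -5.09207992 110.        ] 412.59501557047747 [ 596.82789996 -104.86799672   81.        ] [477.43351927 -81.34626179  81.        ] 121.68931816048327
-11.683626370800809
-11.145042565464529
sx [0.20250745 0.97928072] sy [-0.97928072  0.20250745]
O [605.48296009 100.02324594]
handle [537.13070962 -93.10712925  81.        ] [-203.    27.8]
cap [-19.4  69.5]
comb [-53.4 -25.9]
trough [-76.4 165.3]
side proj [324.13707072 276.6205891 ] [272.1883036  270.56012752] [402.35213123 261.03876174] [228.86564151 240.62828179]
(array([-0.001, -0.   , -0.094]), array([-540.8, -456.2,  -43.7]))
```

>>> play_rows --rows '[0,0,-0.05,0,0,-50,0.05,0,0,-0.094,-270,-228,-50,0.05,0,0,-0.094,-270,-228,-50,0.05,0,0,-0.094,-270,-228,-50,0.05,0,0,-0.094,-270,-228,-50,0.05,0,0,-0.094,-270,-228,-50,0.05,0,0,-0.094,-270,-228,-50,0.05,0,0,-0.094,-541,-456,50,0.05,0,0,-0.094,-541,-456,50,0.05,0,0,-0.094,-541,-456,50,0.05,0,0,-0.094,-541,-456,50,0.05,0,0,-0.094,-541,-456,50,0.05,0,0,-0.094,-541,-456,50,0.05,0,0,-0.094,-541,-456,50,0.05,0,0,-0.094,-541,-456,50,0.05]'

```text
clock: 2.02
position: [536.9, -92.7, 206.0]
tool_rot: [-0.001, 0.102, 0.995, 0.0]
force: [0.2, -0.3, 0.6]
grip_width: 40.5
grip_force: 0.0
```

Run:
```python
from h import *
sx=[.2025,.9793]
print(rows([537,-93,89],sx),r.read_state()["joint_positions"])
```

```text
(array([ 0.   , -0.001, -0.001]), array([ -0.3,  -0.3, 117. ])) [-1.71125242e-01  2.94066498e-01 -6.64639951e-02  1.21164943e+00
  1.61745049e-04  3.33261636e-02]
```

>>> play_rows --rows '[0,0,0,0,0,50,0.05,0,0,0,0,0,90,0.05,0,0,0,0,0,117,0.05,0,0,0,0,0,117,0.05,0,0,0,0,0,117,1,0,0,0,0,0,117,1,0,0,0,0,0,117,1,0,0,0,0,0,117,1,0,0,0,0,0,117,1]'

```text
clock: 3.15
position: [538.3, -92.7, 91.2]
tool_rot: [0.001, 0.102, 0.995, 0.0]
force: [-1.3, 1.0, 6.5]
grip_width: 8.9
grip_force: 58.5
```

>>> play_rows --rows '[0,0,0,0,-10,0,1,0,0,0,0,-25,0,1,0,0,0,0,-45,0,1,0,0,0,0,-65,0,1,0,0,0,0,-85,0,1,0,0,0,0,-105,0,1,0,0,0,0,-125,0,1,0,0,0,0,-145,0,1,0,0,0,0,-160,0,1,0,0,0,0,-170,0,1,0,0,0,0,-176,0,1,0,0,0,0,-176,0,1]'

```text
clock: 4.65
position: [501.8, -266.1, 91.2]
tool_rot: [0.001, 0.102, 0.995, -0.001]
force: [-4.4, -1.1, 8.6]
grip_width: 8.6
grip_force: 58.9
```

Run:
```python
from h import *
im=r.capture("top");cv2.imwrite("pics/t2.png",im[:,:,::-1])
```

```text
(no output)
```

View pics/t2.png

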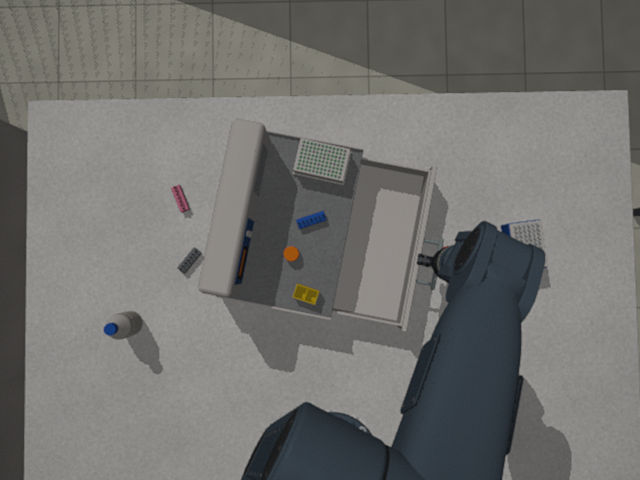

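The drawer is out about 175 mm and the deck items have not moved. I used bench-level heights for the pieces earlier, so I'll recompute them at deck height while releasing the bar.

>>> play_rows --rows '[0,0,0,0,0,0,0.05,0,0,0,0,0,0,0.05,0,0,0,0,0,0,0.05,0,0,0,0,0,-50,0.05,0,0,0,0,0,-100,-0.5,0,0,0,0,0,-100,-1,0,0,0,0,0,-100,-1]'

```text
clock: 5.58
position: [501.7, -265.0, 189.0]
tool_rot: [-0.0, 0.102, 0.995, -0.0]
force: [-0.4, -1.0, -0.9]
grip_width: 85.3
grip_force: 0.0
```

```bash
cat > m.py <<'E'
from h import *
sx=np.array([.2025,.9793]);sy=np.array([-.9793,.2025])
# station origin from deck front kerb tops (z=113) at both ends
A=ray("top",363.2,151,113);B=ray("top",331,318.7,113);O=((A+B)/2)[:2]+150*sx
st=lambda X:np.array([(np.array(X[:2])-O)@sx,(np.array(X[:2])-O)@sy]).round(1)
wd=lambda x,y,z:np.array([*(O+x*sx+y*sy),z])
E
python3 - <<'E'
from m import *
im=r.capture("top");print("O",O)
yaws={"cap":sx}
for n,lo,hi,z in(("cap",(5,150,100),(18,255,255),129),("comb",(100,130,60),(130,255,255),122),("trough",(22,130,80),(35,255,255),131)):
    c=blob(im,lo,hi,(265,200,340,310));b=cv2.minAreaRect(c)
    P=np.array([ray("top",*q,z)[:2] for q in cv2.boxPoints(b)])
    e=np.diff(P[[0,1,2]],axis=0);l=np.linalg.norm(e,axis=1);i=l.argmax() if n=="trough" else l.argmin()
    ax=sx if n=="cap" else e[i]/l[i]
    if ax@sx<0:ax=-ax
    C=ray("top",b[0][0],b[0][1],z)
    print(n,C.round(1),l.round(1),"st",st(C),"grip axis deg",np.degrees(np.arctan2(ax[1],ax[0])).round(1),*rows([C[0],C[1],180],ax))
E
```

```text
O [604.93602766  99.91588732]
cap [530.   87.5 129. ] [33.2 30.8] st [-27.3  70.9] grip axis deg 78.3 [ 0.    -0.002  0.   ] [ 43.2 350.8   8.5]
comb [610.7  39.3 122. ] [67.3 23.5] st [-58.2 -17.9] grip axis deg 17.6 [-0.    -0.002  1.061] [-45.6 319.9   8.3]
trough [434.4  54.1 131. ] [34.2 55.9] st [-79.4 157.7] grip axis deg 70.8 [ 0.    -0.002  0.131] [130.  298.8   8.6]
```

Trough first. I'll grip it along its length so the fingers stay clear of the kerb.

>>> play_rows --rows '[0,0,0.131,60,150,0,-1,0,0,0.131,130,299,0,-1,0,0,0.131,130,299,0,-1,0,0,0.131,130,299,0,-1,0,0,0.131,130,299,0,-1,0,0,0.131,130,299,0,-1,0,0,0.131,130,299,0,-1,0,0,0.131,130,299,40,-1,0,0,0.131,130,299,61,-1,0,0,0.131,130,299,61,-1,0,0,0.131,130,299,61,1,0,0,0.131,130,299,61,1,0,0,0.131,130,299,61,1,0,0,0.131,130,299,61,1,0,0,0.131,130,299,61,1,0,0,0.131,130,299,40,1,0,0,0.131,130,299,0,1,0,0,0.131,130,299,0,1]'

```text
clock: 7.88
position: [436.8, 54.1, 192.2]
tool_rot: [0.003, 0.167, 0.986, 0.001]
force: [0.5, 0.5, -0.9]
grip_width: 55.0
grip_force: 63.3
```

Run:
```python
from m import *
print(st(r.read_state()["position"]))
print(rows(wd(-236,100,190),sx),rows(wd(-236,100,62),sx))
im=r.capture("side");cv2.imwrite("pics/s3.png",cv2.resize(im[100:350,180:450,::-1],None,fx=2,fy=2))
```

```text
[-78.9 155.4]
(array([ 0.002,  0.005, -0.131]), array([ -75.4, -148.6,    2.2])) (array([ 0.002,  0.005, -0.131]), array([ -74.7, -148.9,  130.2]))
```

View pics/s3.png

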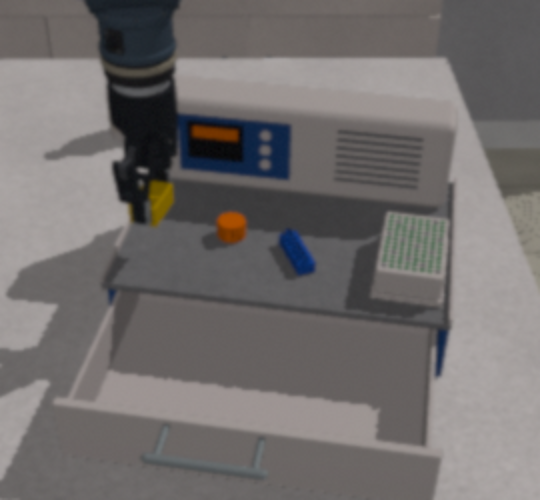

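The crop shows the trough held at (155,200) and the drawer open with nothing blocking it. Now to place it.

>>> play_rows --rows '[0,0,-0.06,-35,-75,0,1,0,0,-0.131,-75,-149,0,1,0,0,-0.131,-75,-149,0,1,0,0,-0.131,-75,-149,0,1,0,0,-0.131,-75,-149,50,1,0,0,-0.131,-75,-149,100,1,0,0,-0.131,-75,-149,128,1,0,0,-0.131,-75,-149,128,1,0,0,-0.131,-75,-149,128,-1,0,0,-0.131,-75,-149,128,-1,0,0,-0.131,-75,-149,128,-1,0,0,-0.131,-75,-149,128,-1,0,0,-0.131,-75,-149,80,-1,0,0,-0.131,-75,-149,30,-0.5,0,0,-0.131,-75,-149,0,-0.5,0,0,-0.131,-75,-149,0,-0.5]'

```text
clock: 9.93
position: [458.2, -111.8, 191.7]
tool_rot: [0.002, 0.102, 0.995, -0.0]
force: [0.6, -0.0, -0.6]
grip_width: 64.2
grip_force: 0.0
```

Run:
```python
from m import *
print(rows([530.5,87.5,132],sx))
```

```text
(array([-0.   ,  0.005,  0.   ]), array([-30.2, 209.8,  59.8]))
```

>>> play_rows --rows '[0,0,0,-10,60,0,-0.5,0,0,0,-30,210,0,-0.5,0,0,0,-30,210,0,-0.5,0,0,0,-30,210,0,-0.5,0,0,0,-30,210,0,-0.5,0,0,0,-30,210,40,-0.5,0,0,0,-30,210,60,-0.5,0,0,0,-30,210,60,-0.5,0,0,0,-30,210,60,1,0,0,0,-30,210,60,1,0,0,0,-30,210,60,1,0,0,0,-30,210,60,1,0,0,0,-30,210,60,1,0,0,0,-30,210,20,1,0,0,0,-30,210,0,1,0,0,0,-30,210,0,1]'

```text
clock: 11.92
position: [529.8, 88.3, 191.1]
tool_rot: [0.002, 0.102, 0.995, 0.0]
force: [0.8, 0.1, -1.0]
grip_width: 34.2
grip_force: 59.8
```

Run:
```python
from m import *
print(st(r.read_state()["position"]));print(rows(wd(-236,10,62),sx))
```

```text
[-26.6  71.2]
(array([0.001, 0.003, 0.   ]), array([ -60.7, -209.6,  129. ]))
```

Cap held (34 mm opening). Placing it now.

>>> play_rows --rows '[0,0,0,-20,-60,0,1,0,0,0,-60,-210,0,1,0,0,0,-60,-210,0,1,0,0,0,-60,-210,0,1,0,0,0,-60,-210,0,1,0,0,0,-60,-210,50,1,0,0,0,-60,-210,100,1,0,0,0,-60,-210,128,1,0,0,0,-60,-210,128,1,0,0,0,-60,-210,128,-0.5,0,0,0,-60,-210,128,-0.5,0,0,0,-60,-210,128,-0.5,0,0,0,-60,-210,128,-0.5,0,0,0,-60,-210,80,-0.5,0,0,0,-60,-210,30,-0.3,0,0,0,-60,-210,0,-0.3,0,0,0,-60,-210,0,-0.3]'

```text
clock: 14.05
position: [546.3, -130.0, 192.1]
tool_rot: [0.002, 0.102, 0.995, -0.0]
force: [-0.2, 0.4, -0.2]
grip_width: 55.5
grip_force: 0.0
```

Run:
```python
from m import *
a=np.radians(17.6)
print(rows([610.7,39.3,131],[np.cos(a),np.sin(a)]))
im=r.capture("side");cv2.imwrite("pics/s4.png",cv2.resize(im[100:350,180:450,::-1],None,fx=2,fy=2))
```

```text
(array([0.002, 0.005, 1.06 ]), array([-28.4, 178.9,  61.2]))
```

View pics/s4.png

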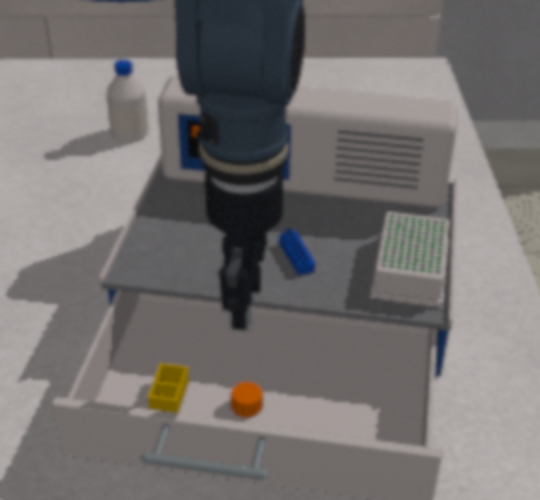

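The trough at (168,388) and the cap at (247,400) are both standing in the drawer. Now the comb.

>>> play_rows --rows '[0,0,0.18,-10,50,0,-0.3,0,0,0.36,-20,100,0,-0.3,0,0,0.54,-28,150,0,-0.3,0,0,0.72,-28,179,0,-0.3,0,0,0.9,-28,179,0,-0.3,0,0,1.06,-28,179,0,-0.3,0,0,1.06,-28,179,0,-0.3,0,0,1.06,-28,179,40,-0.3,0,0,1.06,-28,179,61,-0.3,0,0,1.06,-28,179,61,-0.3,0,0,1.06,-28,179,61,1,0,0,1.06,-28,179,61,1,0,0,1.06,-28,179,61,1,0,0,1.06,-28,179,61,1,0,0,1.06,-28,179,61,1,0,0,1.06,-28,179,20,1,0,0,1.06,-28,179,0,1,0,0,1.06,-28,179,0,1]'

```text
clock: 16.35
position: [609.4, 39.9, 190.4]
tool_rot: [0.001, 0.59, 0.807, 0.001]
force: [0.0, 0.0, -0.3]
grip_width: 22.5
grip_force: 59.1
```

Run:
```python
from m import *
print(st(r.read_state()["position"]))
a=np.radians(17.6)
print(rows(wd(-236,-85,62),[np.cos(a),np.sin(a)]),rows(wd(-236,-85,62),sx))
```

```text
[-57.9 -16.5]
(array([0.002, 0.001, 0.002]), array([-188.7,  -28. ,  128.5])) (array([ 0.002,  0.002, -1.058]), array([-188.7,  -28. ,  128.5]))
```

>>> play_rows --rows '[0,0,0,-60,-10,0,1,0,0,0,-189,-28,0,1,0,0,0,-189,-28,0,1,0,0,0,-189,-28,0,1,0,0,0,-189,-28,0,1,0,0,0,-189,-28,50,1,0,0,0,-189,-28,100,1,0,0,0,-189,-28,128,1,0,0,0,-189,-28,128,1,0,0,0,-189,-28,128,-0.3,0,0,0,-189,-28,128,-0.3,0,0,0,-189,-28,128,-0.3,0,0,0,-189,-28,80,-0.3,0,0,0,-189,-28,30,-0.3,0,0,0,-189,-28,0,-0.3,0,0,0,-189,-28,0,-0.3]'

```text
clock: 18.35
position: [640.5, -149.1, 192.9]
tool_rot: [0.003, 0.591, 0.807, 0.001]
force: [-0.3, 0.2, -0.4]
grip_width: 56.0
grip_force: 0.0
```

Run:
```python
from m import *
print(rows([501.7,-266,190],sx))
im=r.capture("side");cv2.imwrite("pics/s5.png",cv2.resize(im[100:350,180:450,::-1],None,fx=2,fy=2))
```

```text
(array([ 0.003,  0.005, -1.06 ]), array([ -69.5, -167.6,    2.2]))
```

View pics/s5.png

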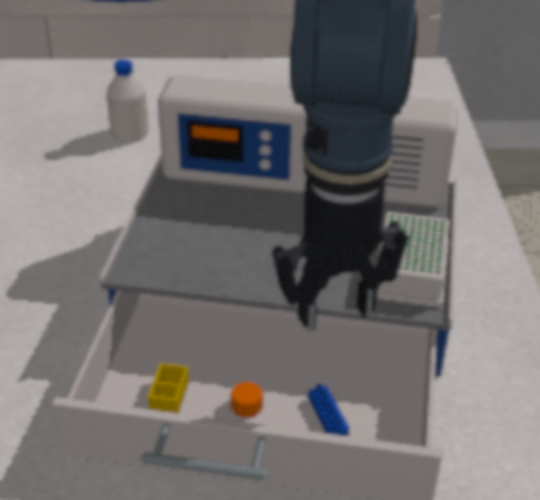

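All three pieces are in the drawer, with the comb at (328,408). Back to the handle, using the pose where I released it.

>>> play_rows --rows '[0,0,-0.18,-15,-40,0,0.05,0,0,-0.36,-30,-80,0,0.05,0,0,-0.54,-45,-120,0,0.05,0,0,-0.72,-60,-150,0,0.05,0,0,-0.9,-70,-168,0,0.05,0,0,-1.06,-70,-168,0,0.05,0,0,-1.06,-70,-168,0,0.05,0,0,-1.06,-70,-168,0,0.05,0,0,-1.06,-70,-168,50,0.05,0,0,-1.06,-70,-168,90,0.05,0,0,-1.06,-70,-168,101,0.05,0,0,-1.06,-70,-168,101,0.05,0,0,-1.06,-70,-168,101,1,0,0,-1.06,-70,-168,101,1,0,0,-1.06,-70,-168,101,1,0,0,-1.06,-70,-168,101,1,0,0,-1.06,-70,-168,101,1]'

```text
clock: 20.52
position: [501.0, -266.6, 90.0]
tool_rot: [0.001, 0.102, 0.995, -0.001]
force: [1.0, -0.3, 5.5]
grip_width: 8.7
grip_force: 58.5
```

>>> play_rows --rows '[0,0,0,0,4,0,1,0,0,0,0,12,0,1,0,0,0,0,22,0,1,0,0,0,0,33,0,1,0,0,0,0,44,0,1,0,0,0,0,55,0,1,0,0,0,0,66,0,1,0,0,0,0,77,0,1,0,0,0,0,88,0,1,0,0,0,0,99,0,1,0,0,0,0,110,0,1,0,0,0,0,121,0,1,0,0,0,0,132,0,1,0,0,0,0,143,0,1,0,0,0,0,153,0,1,0,0,0,0,162,0,1,0,0,0,0,168,0,1,0,0,0,0,173,0,1,0,0,0,0,176,0,1,0,0,0,0,176,0,1]'

```text
clock: 23.02
position: [537.3, -93.8, 90.0]
tool_rot: [0.002, 0.102, 0.995, -0.0]
force: [2.1, 0.9, 5.8]
grip_width: 8.8
grip_force: 58.7
```

>>> play_rows --rows '[0,0,0,0,2,0,1,0,0,0,0,4,0,1,0,0,0,0,4,0,1]'

```text
clock: 23.4
position: [538.1, -90.1, 90.0]
tool_rot: [0.002, 0.102, 0.995, -0.0]
force: [2.0, -0.2, 5.0]
grip_width: 9.0
grip_force: 58.7
```

No stop felt yet, so I'll keep nudging it in.

>>> play_rows --rows '[0,0,0,0,2,0,1,0,0,0,0,4,0,1,0,0,0,0,5,0,1,0,0,0,0,5,0,1]'

```text
clock: 23.9
position: [539.1, -85.3, 90.0]
tool_rot: [0.002, 0.102, 0.995, -0.0]
force: [1.3, -0.8, 5.9]
grip_width: 8.8
grip_force: 58.7
```

>>> play_rows --rows '[0,0,0,0,2,0,1,0,0,0,0,4,0,1,0,0,0,0,4,0,1]'

```text
clock: 24.28
position: [539.6, -83.3, 90.0]
tool_rot: [0.002, 0.103, 0.995, -0.002]
force: [-0.4, -11.9, 6.7]
grip_width: 8.8
grip_force: 59.0
```

The stop is reached: the force rose to 12 N and the bar is at about station x = -195, which is 45 mm in front of the deck. I'll press lightly, release, rise clear and check.

>>> play_rows --rows '[0,0,0,0,1,0,1,0,0,0,0,1,0,1,0,0,0,0,0,0,0.1,0,0,0,0,0,0,0.1,0,0,0,0,0,0,0.1,0,0,0,0,0,-50,0.1,0,0,0,0,0,-100,0.1,0,0,0,0,-60,-150,0.1,0,0,0,0,-120,-150,0.1,0,0,0,0,-180,-150,0.1,0,0,0,0,-180,-150,0.1,0,0,0,0,-180,-150,0.1]'

```text
clock: 25.78
position: [501.7, -257.4, 238.1]
tool_rot: [-0.0, 0.102, 0.995, 0.0]
force: [-0.6, 1.4, 0.3]
grip_width: 38.1
grip_force: 0.0
```

Run:
```python
from m import *
im=r.capture("side");cv2.imwrite("pics/s6.png",cv2.resize(im[100:350,180:450,::-1],None,fx=2,fy=2))
t=r.capture("top");cv2.imwrite("pics/t6.png",cv2.resize(t[130:330,200:400,::-1],None,fx=3,fy=3,interpolation=2))
```

```text
(no output)
```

View pics/s6.png

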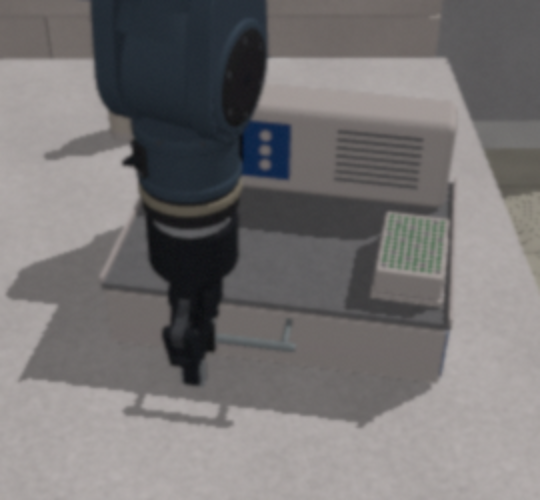

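View pics/t6.png

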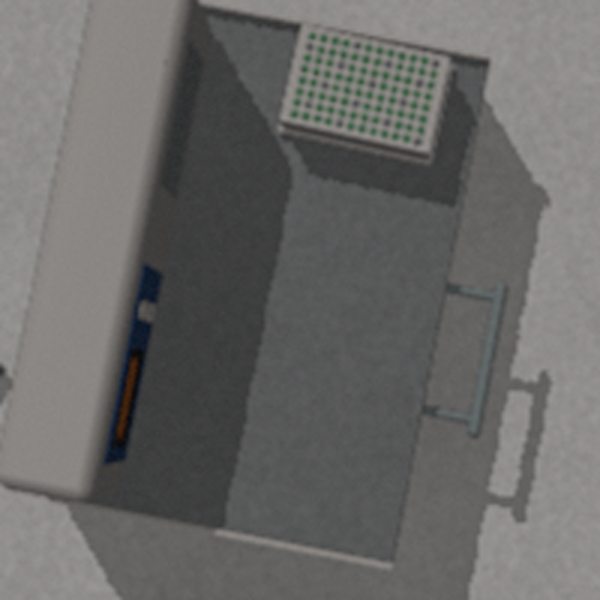

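The side crop shows the drawer front flush with the deck, and the top crop shows the plate where it was. The bar, at crop (489,360), is about 7 mm further in than at the start. The gripper touches nothing, so I'll hand in.

```bash
python3 -c "
from workcell import r
print(r.hand_in())"
```

```text
the job is handed in; nothing more can be done
None
```

I put the cap, comb and trough in the waste drawer, pushed it shut against its stop, and handed the job in at about 26 s; the plate looked unmoved in the last pictures, the arm never worked near the tip box or bottle, and the hand-in returned no verdict.

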